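# Click the paint turntable round to the red pot

## Robot

A 6-joint arm with a two-finger parallel gripper is mounted at the origin on the work surface. World frame = base frame: x ahead of the robot, y to its left, z up, the work surface at z = 0. Lengths are in m, angles in rad, forces in N, time in s.
With the tool pointing down it reaches from about 0.325 to 0.9 m from the base axis. Payload 6.1 kg.
Tool frame: the origin (TCP) lies midway between the tips of the shut fingers; the grasp point (between the pads) lies 19 mm behind it; z points along the fingers, y is the line along which they close (so a half turn about z gives the same grasp; the last joint's range is limited). The gripper opens to 85 mm and grips with 20 to 120 N. Pads are 22 mm wide; open, the fingers measure 114 mm over their backs; the gripper's body (76 mm by 85 mm) begins 54 mm behind the grasp point. The pads swing forward as they close: fully open they stand 13 mm farther back than shut.
Start: joints at [1.053, 0.22, 1.526, -0, 1.395, -0.126], TCP at [0.239, 0.578, 0.231] pointing down, gripper open.
Joint ranges: [-2.98, 2.98], [-0.91, 2.08], [0.09, 2.57], [-1.24, 4.39], [0.2, 2.65], [-2.68, 2.68]. Speed limits (rad/s): [2.57, 2.57, 3.01, 3.14, 3.14, 3.14].

## Interface

Orientations are given as [roll, pitch, yaw] about the fixed x, y, z axes, in that order (R = Rz(yaw) Ry(pitch) Rx(roll)).
In Python, from plant import movep, move_l, set_joints, gripper_to, hold, inverse_kinematics, observe, get_image, get_calibration, Unreachable, job_done gives the robot as it stands. Calls block until the motion is done:
- movep(position, orientation): joint-space move of the TCP to a pose.
- move_l(position, feed=0.15, rotation=None, max_force=None): straight line of the TCP; rotation=None keeps the orientation; feed is the mean speed in m/s. With max_force (N) it stops when the force on the tool has changed by that much, and returns True; else False.
- set_joints(angles): joint-space move.
- gripper_to(opening, f_grip=None): finger opening in m; f_grip is the grip in N (None keeps the last); returns when the fingers have stopped.
- hold(seconds).
- inverse_kinematics(position, orientation): joint angles nearest the present ones, or None.
- observe(): the state.
- get_image(name): name is "scene" or "top"; returns (picture, depth): 480x640x3 uint8, red, green, blue; 480x640 float32, m along the optical axis (not along the pixel's ray), 0 where there is no reading.
- get_calibration(name): a dict with "intrinsics" (3x3 intrinsics, pixels), "dist_coeffs" ([k1, k2, p1, p2, k3] as OpenCV has them; the pictures are not rectified), "world_from_camera" (4x4, takes a point from camera to world coordinates). Camera axes: x right, y down, z forward; pixel columns grow to the right and rows downward; lengths in m; the calibration is good to about 2 mm. A picture is of the moment at which its call begins. get_calibration takes no time and is no camera call.
A pose or a line that the arm cannot do raises Unreachable and nothing moves.
- job_done(): hands the job in; it is judged then, once.
The state is a dict: "time_s": time; "q": joint angles; "joint_velocities": joint speeds; "joint_torque": joint torques, N m; "eef_pos": TCP position; "tcp_rot": TCP orientation; "ft_force": force on the tool from outside, world axes, zero at the start; "torque": the same for the moment, N m; "opening": finger opening in m; "grasp_force": force on a finger pad.
Only numpy, scipy, OpenCV 4.12 (cv2) and the standard library are available. Lean on these libraries where they do the work, as an engineer would, in place of code of your own. Each camera call takes 0.05 s, during which the arm holds its last target. There are 200 camera calls.

## Task

Push the purple fins on the edge of the paint turntable with a fingertip, clicking it round, either way, until the red pot stands at the white arrow on the base, resting in its click stop. No pot may be touched, gripped or lifted, and the brush stand, mixing dish and sculpting tool stay where they are. Finish with the hand clear.

Things in the scene. Friction and masses are not known exactly. Their poses are not given: they have to be found in the camera images.
- rack_base: fixed grey base under the turntable, top 9 mm above the shelf: 75 mm radius disc and a 45 mm wide tongue along its +x, 160 mm long from the origin. On the tongue, 120 to 160 mm out, a white arrow on black points at the hub. Origin: on the turntable's axis at shelf height; z up. Place and yaw vary.
- turntable: pale wooden turntable, disc radius 89 mm, 13 to 21 mm above the shelf; turns about its vertical axis either way without end. Origin on the axis, 13 mm up; its x starts parallel to the base's x. Eight bays, centres 61.5 mm from the axis at 0, 45, 90.. degrees from its x, walls 10 mm high. Eight click stops 45 degrees apart; at a stop one bay is in line with the arrow.
- fin_tip (a point): top edge of one of the turntable's eight equal purple fins, 120 mm from the axis at 22.5 degrees from its x, 43 mm up. Fins: upright, radial, every 45 degrees midway between bays, 10 mm thick, 84 to 128 mm from the axis, 13 to 43 mm above the shelf. Outside the disc, between fins, a finger has free room down to the shelf (or the 9 mm high tongue).
- hub (a point): top of the turntable's hub, on the axis, 41 mm above the shelf; hub radius 40 mm. The click stops hold with about 0.1 N m (1 N at a fin) up to halfway, 22.5 degrees; past that the turntable pulls itself on into the next stop, well damped.
- station (a point): the bay place at the arrow: on the base's +x axis, 61.5 mm from the turntable's axis, 21 mm above the shelf (where the underside of a pot stands). Fixed to the base. The bay here is empty at the start.
- brush_stand: loose clear acrylic brush stand, 70 x 110 x 65 mm, with three upright brushes up to 165 mm high. Origin: centre of its underside.
- mixing_dish: loose round white ceramic mixing dish with six wells, 112 mm across, 12 mm high. Origin: centre of its underside.
- sculpting_tool: loose steel sculpting tool, 149 mm long, 8 mm thick, along its own x, lying on the green cutting mat (3 mm thick). Origin: middle of its underside.
- pot_red: closed squat paint pot, 38 mm across, 34 mm high, all red; loose, standing in one of the turntable's eight bays with about 1.5 mm play (which bay varies). Origin: centre of its underside.
- pot_yellow: closed squat paint pot, 38 mm across, 34 mm high, all yellow; loose, standing in one of the turntable's eight bays with about 1.5 mm play (which bay varies). Origin: centre of its underside.
- pot_blue: closed squat paint pot, 38 mm across, 34 mm high, all blue; loose, standing in one of the turntable's eight bays with about 1.5 mm play (which bay varies). Origin: centre of its underside.
- pot_green: closed squat paint pot, 38 mm across, 34 mm high, all green; loose, standing in one of the turntable's eight bays with about 1.5 mm play (which bay varies). Origin: centre of its underside.
- pot_white: closed squat paint pot, 38 mm across, 34 mm high, all white; loose, standing in one of the turntable's eight bays with about 1.5 mm play (which bay varies). Origin: centre of its underside.
- pot_black: closed squat paint pot, 38 mm across, 34 mm high, all black; loose, standing in one of the turntable's eight bays with about 1.5 mm play (which bay varies). Origin: centre of its underside.
- pot_grey: closed squat paint pot, 38 mm across, 34 mm high, all grey; loose, standing in one of the turntable's eight bays with about 1.5 mm play (which bay varies). Origin: centre of its underside.

How it is judged:
On the way, in this order (a step that is already met when the one before it is completed fails the run):
1. a finger pushes the turntable (contact force between the fingers and turntable above 0.3 N), for 0.05 s.
2. the red pot comes to rest at the arrow (horizontal distance between pot_red and station below 0.009 m and angular speed of turntable below 0.05 rad/s), for 0.3 s.
At the end, for the whole second after the job is handed in: The red pot's centre is within 9 mm of the station at the arrow, the turntable is at rest (under 0.05 rad/s), all seven pots stand upright (within 0.15 rad) in their bays, and brush stand, mixing dish and sculpting tool are within 15 mm of where they were (all of step 2 and z of each of pot_red, pot_yellow, pot_blue, pot_green, pot_white, pot_black, pot_grey in the frame of turntable below 0.016 m and angle between each of pot_red, pot_yellow, pot_blue, pot_green, pot_white, pot_black, pot_grey's own z axis and vertical below 0.15 rad and horizontal distance between each of pot_red, pot_yellow, pot_blue, pot_green, pot_white, pot_black, pot_grey and turntable below 0.068 m and distance of each of brush_stand, mixing_dish, sculpting_tool from where it was at the start of the episode below 0.015 m); the robot touches nothing.
It fails at once if the robot touches a pot (over 0.5 N) (contact force between any of the arm, the fingers and pot_red above 0.5 N or contact force between any of the arm, the fingers and pot_yellow above 0.5 N or contact force between any of the arm, the fingers and pot_blue above 0.5 N or contact force between any of the arm, the fingers and pot_green above 0.5 N or contact force between any of the arm, the fingers and pot_white above 0.5 N or contact force between any of the arm, the fingers and pot_black above 0.5 N or contact force between any of the arm, the fingers and pot_grey above 0.5 N).
It fails at once if a pot is lifted more than 8 mm, or tipped over 0.3 rad (z of any of pot_red, pot_yellow, pot_blue, pot_green, pot_white, pot_black, pot_grey in the frame of turntable above 0.016 m or angle between any of pot_red, pot_yellow, pot_blue, pot_green, pot_white, pot_black, pot_grey's own z axis and vertical above 0.3 rad).
It fails at once if the brush stand, dish or sculpting tool is moved more than 15 mm (distance of any of brush_stand, mixing_dish, sculpting_tool from where it was at the start of the episode above 0.015 m).
It also fails if it takes over 61 s, if anything falls off the work surface, if the arm or the gripper's body presses on something with over 40 N, if the wrist force passes 120 N, or if a joint passes its speed limit or range.

## Working session

There is one attempt and no reset: what is moved stays moved. The work goes in short steps, each a Python script; the robot and the scene stay as the last script left them, time stands still between calls to the robot, and variables do not carry over. Pictures are saved under pics/ and viewed, at most 10 in all, crops included, and the job is handed in when it is done.

```bash
mkdir -p pics; python3 - <<'E'
from plant import *
import cv2,numpy as np
for n in("top","scene"):
    p,d=get_image(n);cv2.imwrite(f"pics/{n}0.png",p[:,:,::-1]);np.save(n+"_d.npy",d)
    c=get_calibration(n);print(n,c["intrinsics"],c["dist_coeffs"],np.round(c["world_from_camera"],3))
E
```

```text
top [[449.97127268   0.         317.03816837]
 [  0.         449.97127268 236.18551053]
 [  0.           0.           1.        ]] [-0.05741165  0.          0.          0.          0.        ] [[ 0.017 -0.995  0.099  0.47 ]
 [-1.    -0.018 -0.005 -0.029]
 [ 0.007 -0.099 -0.995  1.018]
 [ 0.     0.     0.     1.   ]]
scene [[510.45380475   0.         316.98326559]
 [  0.         510.45380475 252.37575225]
 [  0.           0.           1.        ]] [-0.02782133  0.          0.          0.          0.        ] [[-0.606  0.478 -0.636  1.187]
 [ 0.796  0.371 -0.479  0.422]
 [ 0.007 -0.796 -0.606  0.625]
 [ 0.     0.     0.     1.   ]]
```

View pics/top0.png

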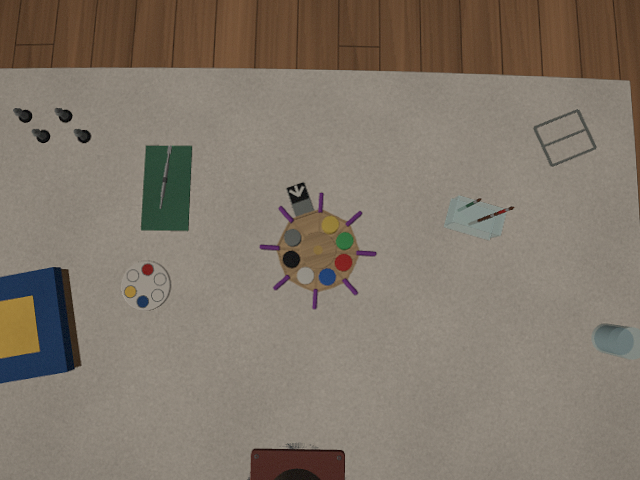

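View pics/scene0.png

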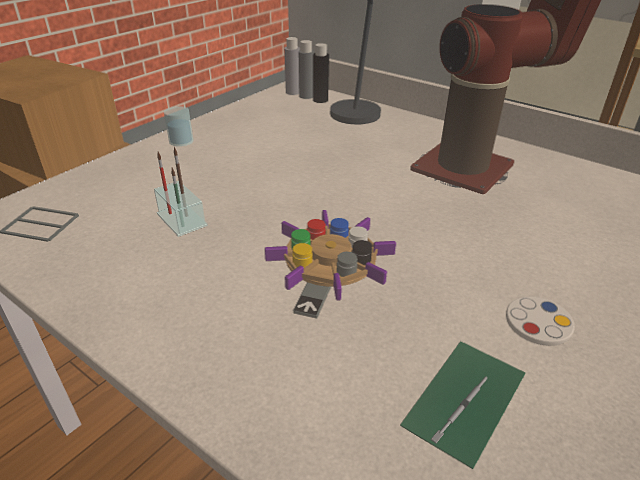

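The top view shows the turntable at about (318,250), with the arrow at (298,197) and red at (343,262). Going clockwise from the arrow, the bays hold empty, yellow, green, red. Red therefore needs three clicks (135°) counter-clockwise. The scene view agrees, and the brush stand, dish and mat are well away from the turntable.

```bash
cat > h.py <<'E'
from plant import *
import cv2,numpy as np
def cast(n,uv,z):
    c=get_calibration(n);K=np.array(c["intrinsics"]);D=np.array(c["dist_coeffs"]);T=np.array(c["world_from_camera"])
    u=cv2.undistortPoints(np.float64(uv).reshape(-1,1,2),K,D)[:,0]
    r=np.c_[u,np.ones(len(u))]@T[:3,:3].T
    return T[:3,3]+r*((z-T[2,3])/r[:,2:])
def fins(p):
    h=cv2.cvtColor(p,cv2.COLOR_RGB2HSV)
    m=cv2.inRange(h,(130,90,40),(160,255,255))
    n,l,s,c=cv2.connectedComponentsWithStats(m)
    k=[i for i in range(1,n) if s[i,4]>15]
    return cast("top",c[k],.038)[:,:2],s[k,4]
def table(p):
    f,a=fins(p); c=cv2.fitEllipse(np.float32(f)*1000)[0] if len(f)>=5 else None
    c=np.array(c)/1000; d=f-c
    return c,np.hypot(*d.T),np.degrees(np.arctan2(d[:,1],d[:,0])),a
def red(p):
    h=cv2.cvtColor(p,cv2.COLOR_RGB2HSV); m=cv2.inRange(h,(0,170,70),(6,255,255))|cv2.inRange(h,(174,170,70),(180,255,255))
    m[:180]=0;m[320:]=0;m[:,:250]=0;m[:,390:]=0
    M=cv2.moments(m,True);return cast("top",[[M['m10']/M['m00'],M['m01']/M['m00']]],.053)[0,:2]
E
python3 - <<'E'
from h import *
p=cv2.imread("pics/top0.png")[:,:,::-1].copy()
c,r,a,s=table(p);print(c,r.round(3),a.round(1),s)
print("arrow",cast("top",[[298,197]],.009)); A=cast("top",[[298,197]],.009)[0,:2]-c;print(np.degrees(np.arctan2(*A[::-1])),np.hypot(*A))
R=red(p)-c;print("red",np.degrees(np.arctan2(*R[::-1])),np.hypot(*R))
for t in range(-90,100,15):
    x=np.radians(t);P=[c[0]+.117*np.cos(x),c[1]+.117*np.sin(x),.022]
    for o in (0,np.pi/2,-np.pi/2,np.pi):
        q=inverse_kinematics(P,[np.pi,0,x+o]);print(t,round(o,1),None if q is None else np.round(q,2)[[0,4,5]],end=' ')
    print()
E
```

```text
[ 0.53852252 -0.03563482] [0.106 0.106 0.106 0.106 0.106 0.105 0.106 0.106] [  -2.5   42.7  -47.6   87.6  -92.7  132.6 -137.8  177.5] [64 74 74 76 78 76 74 68]
arrow [[0.65995402 0.01060836 0.009     ]]
20.847686465446035 0.12993859918260564
red -115.74981608279718 0.06101075085875209
-90 0 None -90 1.6 [-0.42  0.98  1.15] -90 -1.6 [-0.42  0.98 -1.99] -90 3.1 [-0.42  0.98 -0.42] 
-75 0 [-0.39  1.    2.49] -75 1.6 [-0.39  1.    0.92] -75 -1.6 [-0.39  1.   -2.22] -75 3.1 [-0.39  1.   -0.65] 
-60 0 [-0.35  1.02  2.26] -60 1.6 [-0.35  1.02  0.69] -60 -1.6 [-0.35  1.02 -2.45] -60 3.1 [-0.35  1.02 -0.88] 
-45 0 [-0.31  1.04  2.04] -45 1.6 [-0.31  1.04  0.47] -45 -1.6 [-0.31  1.04 -2.67] -45 3.1 [-0.31  1.04 -1.1 ] 
-30 0 [-0.27  1.05  1.83] -30 1.6 [-0.27  1.05  0.26] -30 -1.6 None -30 3.1 [-0.27  1.05 -1.32] 
-15 0 [-0.22  1.06  1.61] -15 1.6 [-0.22  1.06  0.04] -15 -1.6 None -15 3.1 [-0.22  1.06 -1.53] 
0 0 [-0.17  1.06  1.4 ] 0 1.6 [-0.17  1.06 -0.17] 0 -1.6 None 0 3.1 [-0.17  1.06 -1.75] 
15 0 [-0.13  1.05  1.18] 15 1.6 [-0.13  1.05 -0.39] 15 -1.6 None 15 3.1 [-0.13  1.05 -1.96] 
30 0 [-0.09  1.04  0.96] 30 1.6 [-0.09  1.04 -0.61] 30 -1.6 [-0.09  1.04  2.53] 30 3.1 [-0.09  1.04 -2.18] 
45 0 [-0.05  1.03  0.73] 45 1.6 [-0.05  1.03 -0.84] 45 -1.6 [-0.05  1.03  2.31] 45 3.1 [-0.05  1.03 -2.41] 
60 0 [-0.02  1.01  0.5 ] 60 1.6 [-0.02  1.01 -1.07] 60 -1.6 [-0.02  1.01  2.07] 60 3.1 [-0.02  1.01 -2.64] 
75 0 [-0.    0.99  0.26] 75 1.6 [-0.    0.99 -1.31] 75 -1.6 [-0.    0.99  1.83] 75 3.1 None 
90 0 [0.01 0.98 0.01] 90 1.6 [ 0.01  0.98 -1.57] 90 -1.6 [0.01 0.98 1.58] 90 3.1 None
```

Base yaw is about 20°. I'll drop the shut fingers into the gap at -70°, and sweep the fin now at -47.5° counter-clockwise, pausing at each click.

```bash
cat >> h.py <<'E'
C=np.array([.5385,-.0356])
def pose(deg,z,r=.116):
    x=np.radians(deg);return [C[0]+r*np.cos(x),C[1]+r*np.sin(x),z],[np.pi,0,x+np.pi/2]
def arc(a,b,z=.022,feed=.05):
    n=int(np.ceil(abs(b-a)/6))
    for t in np.linspace(a,b,n+1)[1:]:
        P,R=pose(t,z);move_l(P,feed=feed,rotation=R)
E
python3 - <<'E'
from h import *
gripper_to(0)
movep(*pose(-70,.15)); move_l(pose(-70,.022)[0],feed=.1)
o=observe();print(o["time_s"],o["eef_pos"],o["ft_force"])
arc(-70,-25.5);o=observe();print(o["time_s"],np.round(o["eef_pos"],4),np.round(o["ft_force"],2)); hold(.5)
p,d=get_image("top");cv2.imwrite("pics/t1.png",cv2.resize(p[150:350,200:440,::-1],None,fx=3,fy=3))
f,a=fins(p);d=f-C;print(np.degrees(np.arctan2(d[:,1],d[:,0])).round(1),a)
R=red(p)-C;print("red",np.degrees(np.arctan2(*R[::-1])),np.hypot(*R))
E
```

```text
5.125 [ 0.57887433 -0.14483403  0.02287273] [0.08336733 1.38794045 0.04411322]
8.125 [ 0.643  -0.0857  0.0219] [ 0.14 -1.22 -0.35]
[ -2.2  43.2 -47.3  88. ] [64 64 72 76]
red -60.434730163936926 0.07197990204221032
```

View pics/t1.png

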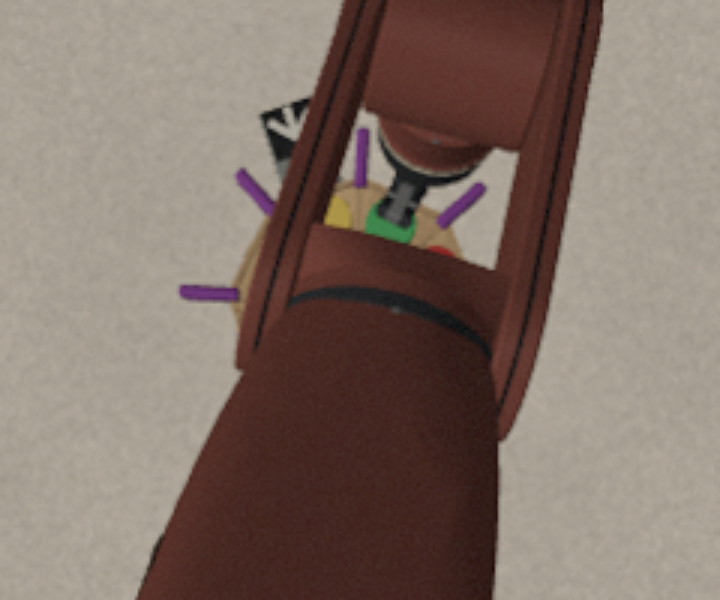

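The crop shows the turntable one click on: red at (440,250), green at (390,222), and the finger between the fins. I'll make the next two clicks, then back off and lift.

```bash
python3 - <<'E'
from h import *
for a,b in((-25.5,19.5),(19.5,64.5)):
    arc(a,b);o=observe();print(o["time_s"],np.round(o["eef_pos"],4),np.round(o["ft_force"],2)); hold(.6)
arc(64.5,60)
move_l(pose(60,.15)[0],feed=.1); movep([.3,.45,.23],[np.pi,0,1.5]); hold(.5)
p,d=get_image("top");cv2.imwrite("pics/t2.png",p[:,:,::-1])
f,a=fins(p);d=f-C;print(np.degrees(np.arctan2(d[:,1],d[:,0])).round(1),a)
R=red(p)-C;print("red",np.degrees(np.arctan2(*R[::-1])),np.hypot(*R),observe()["time_s"])
E
```

```text
11.675 [0.6479 0.0029 0.022 ] [ 0.87 -0.34  0.63]
15.275 [0.5888 0.0689 0.0221] [0.47 0.58 0.03]
[  -2.1   43.1  -47.2   88.   -92.2  133.  -137.4  177.9] [64 75 75 78 77 74 72 67]
red 20.067606187620893 0.06029655846778181 19.9833
```

View pics/t2.png

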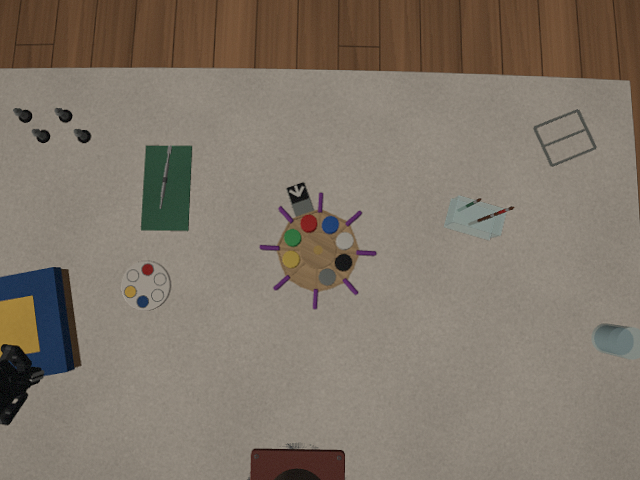

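Red is at the arrow (308,224), at 20.1°, and all the other objects are where they were. The hand is over the blue book in the view, so I'll raise it a little before handing in.

```bash
python3 - <<'E'
from plant import *
import numpy as np
move_l([.3,.45,.28]);hold(.5);print(np.round(observe()["ft_force"],2));print(job_done())
E
```

```text
[-0.05 -0.5  -0.91]
the job is handed in; nothing more can be done
None
```

The red pot now stands at the white arrow in its click stop after three counter-clockwise clicks; the other objects look unmoved, the hand is clear, and the job is handed in (no verdict was returned).

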